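# Pin back the belt tensioner of an orbital shaker

### The job

The shaker's drive belt is off and its sprung tension arm has to be locked back before a new one is fitted: take the red-knobbed locking pin out of the tool stand, put it down through the brass boss of the tension arm, swing the arm and its wheel back against the spring (anticlockwise seen from above), and, holding it there, let the pin into the lock hole of the steel quadrant underneath, pressed fully home so that the arm stays locked when you let go. Feel for the hole with light pressure and never force the pin, do not let the arm fly back, and leave the two drivers, the bottles, the screw dish and the other small things where they are.

Things in the scene. Friction and masses are not known exactly. Their poses are not given: they have to be found in the camera images.
- pin_knob (a point): Locking pin, upright in one of the tool stand's holes (which one varies), 60 g. This point: centre of its square red plastic knob (20 x 20 mm, 30 mm tall), where it is gripped; x and y square to the knob's flats, z up the pin. Below: a steel collar, 14 mm across, 12 mm long, then the shaft, 8 mm across, 33 mm long, its last 2 mm tapered to 6 mm. Tip 60 mm below this point. In the stand it is sunk to the collar.
- pin_shoulder (a point): Centre of the underside of the pin's collar, 27 mm below the knob's centre: the face that sits on top of the brass boss when the pin is fully home. The z axis runs up the pin. The sprung arm's side load, far below the knob, tends to tilt the pin in a loose grip: grip the knob firmly. Pin friction in the boss is 1 to 4 N under that load.
- stand: Grey tool stand, 60 x 180 mm and 55 mm tall, fixed to the bench; origin at the centre of its underside. Three loose-fitting holes along its y axis at -60, 0 and +60 mm hold the locking pin and two drivers.
- driver_a: Stubby driver with a yellow handle (24 mm across, top 67 mm above the stand) standing in the stand; origin at the tip of its shaft. Leave it alone.
- driver_b: Stubby driver with a black handle (22 mm across, top 60 mm above the stand) standing in the stand; origin at the tip of its shaft. Leave it alone.
- shaker: Orbital shaker, platform and cover off: white housing 340 (x) x 320 (y) mm, fixed; origin at the centre of its underside. Open aluminium drive deck 85 mm up, rim 9 mm higher. On the deck: large pulley (its crank stub, 57 mm over the deck, is the tallest thing), motor pulley, two crank bearings (50 mm), and the blue tension arm with its black wheel (37 mm, axle end 40 mm over the deck).
- tension_arm (a joint): Swing of the blue tension arm, rad: 0 at rest on its stop, growing anticlockwise seen from above, end stop 1.15. A spring pulls it to 0: 0.2 N m at rest, 0.3 N m at 1 rad (3 to 4.3 N at the boss). The quadrant is clamped differently each time: its hole comes under the boss anywhere between 0.42 and 0.98 rad; unmeasured, it is felt for, or seen from above while the arm is at rest.
- pivot_axis (a point): Point on the arm's upright pivot axis, level with the boss's top, 120 mm above the bench. Round it, under the boss's whole path, curves the steel quadrant: a smooth plate 12 mm thick on the deck, its top 3 mm below the boss's underside. It has one lock hole, 70 mm from the pivot, 10 mm across with a 1 mm countersink, 12 mm deep.
- lock_boss (a point): Centre of the hole's mouth in the top of the square brass boss (26 mm) on the tension arm, 70 mm from the pivot; x points from the pivot to the wheel (120 mm from the pivot), z up. Hole right through, 10 mm across, 2 mm countersink; boss 20 mm thick. A pin in it stands with its tip on the quadrant and its collar 10 mm above the boss; over the lock hole it goes 10 mm further, collar down on the boss.
- bottle_a: Clear plastic reagent bottle, blue cap, 70 mm across, 160 mm tall, origin under its centre. Leave it alone.
- bottle_b: Amber bottle, white cap, 60 mm across, 130 mm tall, origin under its centre. Leave it alone.
- screw_dish: Clear dish 62 mm across and 13 mm tall with the cover screws, standing on the shaker's deck; origin under its centre. Leave it alone.
- marker: Black marker pen, 125 mm long, lying on the bench; origin under it. Leave it alone.
- tube_cap: Blue screw cap, 34 mm across, 14 mm tall, on the bench; origin under its centre. Leave it alone.
There are look-alikes about, which are no part of the job. What is shaped like the stand but pink or purple is not meant. There is more than one size of the part that bears pin_knob; the job needs the smaller.

How it is judged:
By the outcome, as a careful person would: the job done as asked, in the order asked, and still so for the second after the job is handed in, with the robot touching nothing.
It also fails if it takes over 67 s, if anything falls off the work surface, if the arm or the gripper's body presses on something with over 40 N, if the wrist force passes 120 N, or if a joint passes its speed limit or range.

### The arm

A 7-joint arm with a two-finger parallel gripper is mounted at the origin on the work surface. World frame = base frame: x ahead of the robot, y to its left, z up, the work surface at z = 0. Lengths are in m, angles in degrees, forces in N, time in s.
With the tool pointing down it reaches from about 0.425 to 0.825 m from the base axis. Payload 3.6 kg.
Tool frame: the origin (TCP) lies on the centre line of the jaws, within the pads' length; the fingertips stand env.tcp_to_tips ahead of it and the grasp point (between the pads) lies 2 mm behind it (env.tcp_to_tips is the distance from the TCP to the fingertips, in m); y points along the fingers, x is the direction in which the jaws open and shut, and the axes are right-handed (so a half turn about y gives the same grasp; the last joint's range is limited). The gripper opens to 93 mm and grips with 3 to 60 N. Pads are 15 mm wide; open, the fingers measure 128 mm over their backs; the gripper's body (75 mm by 188 mm) begins 65 mm behind the grasp point.
Start: joints at [-65.231, 35.231, -0.722, 81.555, 0.464, 63.22, -2.315], TCP at [0.288, 0.583, 0.236] pointing down, gripper open.
Joint ranges: [-178.69, 178.69], [-17.37, 117.87], [-77.05, 75.6], [15.02, 138.74], [-78.02, 258.01], [0.78, 113.62], [-162.83, 162.83]. Speed limits (degrees/s): [159.86, 159.86, 180, 180, 180, 180, 180].

### API

Orientations are given as [roll, pitch, yaw] about the fixed x, y, z axes, in that order (R = Rz(yaw) Ry(pitch) Rx(roll)).
In Python, from rig import env gives the robot as it stands. The module is installed in compiled form; this text tells all that it offers.
- The arm moves only by the tool step_arm, never from a script. Its argument "series" is a list of rows, each a list of 4 numbers: the shift along the tool's x, y, z each as a share of 50 cm, from -1 to 1, then the turn about the tool's y as a share of 180 degrees, from -1 to 1. A call has 1 to 8 rows; each row shifts and turns the commanded pose from where the row before left it, along the tool's axes as they then stand; what a row does not reach is not made up. A row lasts 1/8 s, in which the tool goes at most 62.5 mm and 10.7 degrees, less where a joint would pass 70% of its speed; a pose out of reach is approached as far as the arm can. A call with a number of a shift or a turn outside -1 to 1 is refused whole. A call with a gripper value outside its range is refused whole. "hand" is the opening, from 0 (shut) to 1 (fully open), set as the call begins (left out, the last holds). The fingers move at their own pace and stop on an object; the grip force is fixed at half the most. Time passes only in rows, so rows that do not move let the fingers close. It gives the time, the measured TCP pose, the force and the opening at its end, in the units of the state.
- env.sense(): the state, without advancing time (a new reading comes with each control period).
- env.capture(name): name is "scene" or "top" or "wrist"; returns a dict with "color" (400x640x3 uint8, blue, green, red), "z_map" (400x640 float32, m along the optical axis (not along the pixel's ray), 0 where there is no reading), "fx", "fy", "cx", "cy" (pixels), "k1" (the pictures are not rectified: a ray, as slopes to the right and down, at radius r is drawn at 1 + k1 r^2 times it, then the intrinsics apply), "T" (4x4, takes a point from camera to world coordinates). Camera axes: x right, y down, z forward; pixel columns grow to the right and rows downward; lengths in m; the calibration is good to about 2 mm. A picture is of the moment at which its call begins.
- env.finish_job(): hands the job in, once; it reports no verdict.
The state is a dict: "t": time; "joints": joint angles; "joint_velocities": joint speeds; "joint_torque": joint torques, N m; "tool_pos": TCP position; "ee_rot": TCP orientation; "force": force on the tool from outside, world axes, zero at the start; "wrist_torque": the same for the moment, N m; "gripper_width": finger opening in m.
Only numpy, scipy, OpenCV 4.12 (cv2) and the standard library are available. Lean on these libraries where they do the work, as an engineer would, in place of code of your own. Each camera call takes 0.05 s, during which the arm holds its last target.

## Working session

There is one attempt and no reset: what is moved stays moved. The work goes in short steps, Python scripts to look and compute and a tool call to move; the robot and the scene stay as the last step left them, time stands still between calls to the robot, and variables do not carry over. Pictures are saved under pics/ and viewed, and the job is handed in when it is done.

Besides the shell and the picture viewer there is one more tool, called after "Call:" as name(argument=value, ...), one argument or row to a line, values as JSON. step_arm: Moves the arm, as the interface text tells. Shift numbers are shares of 50 cm and turn numbers shares of 180 degrees, none past 1 either way. Its arguments: {"type":"object","properties":{"series":{"type":"array","items":{"type":"array","items":{"type":"number"}}},"hand":{"type":"number"}},"required":["series"]}

```bash
mkdir -p pics; ls; cat > h.py <<'E'
import numpy as np, cv2
from rig import env
def px2ray(c,u,v):
    p=np.array([[[u,v]]],float)
    K=np.array([[c['fx'],0,c['cx']],[0,c['fy'],c['cy']],[0,0,1]])
    q=cv2.undistortPoints(p,K,np.array([c['k1'],0,0,0,0.]))[0,0]
    return np.array([q[0],q[1],1.])
def onz(c,u,v,z):
    T=np.array(c['T']);d=T[:3,:3]@px2ray(c,u,v);o=T[:3,3]
    return o+d*(z-o[2])/d[2]
def pt(c,u,v):
    T=np.array(c['T']);d=c['z_map'][int(round(v)),int(round(u))]
    return T[:3,:3]@(px2ray(c,u,v)*d)+T[:3,3]
E
python3 - <<'E'
from h import *
s=env.sense();print(s, env.tcp_to_tips)
for n in ['scene','top','wrist']:
    c=env.capture(n);cv2.imwrite(f'pics/{n}0.png',c['color']);print(n,c['fx'],c['fy'],c['cx'],c['cy'],c['k1'],np.round(c['T'],3))
    np.savez(f'{n}0.npz',**c)
E
```

```text
pics
{'t': 0.0, 'joints': array([-65.23343231,  35.28849985,  -0.72235857,  81.64024833,
         0.46451604,  63.2191584 ,  -2.31409629]), 'joint_velocities': array([ 0.14419056,  0.04026299,  0.03253965, -0.04368759, -0.01369268,
        0.01980418,  0.03766827]), 'joint_torque': array([ 3.46715515e-04, -4.58939731e+01,  2.09175115e-01, -1.65745926e+01,
       -6.10177475e-02,  2.04622565e-02,  2.43371014e-04]), 'tool_pos': array([0.28751077, 0.58212653, 0.23449586]), 'ee_rot': array([-90.00272063,   0.14499594,  63.71932838]), 'force': array([ 0.22727634, -0.86999803, -0.54727431]), 'wrist_torque': array([0.02854183, 0.00924119, 0.00029327]), 'gripper_width': 0.09289577537352259} 0.017
scene 371.02104746439255 371.02104746439255 322.3165420061847 206.40199001885935 -0.06810069604414883 [[ 0.831  0.324 -0.453  1.021]
 [ 0.556 -0.447  0.701 -0.816]
 [ 0.024 -0.834 -0.551  0.635]
 [ 0.     0.     0.     1.   ]]
top 439.174152435889 439.174152435889 316.7653926426015 199.17761792868012 -0.05221816266589964 [[ 0.008 -0.994  0.106  0.442]
 [-1.    -0.007  0.017 -0.14 ]
 [-0.016 -0.106 -0.994  1.364]
 [ 0.     0.     0.     1.   ]]
wrist 333.4109684429359 333.4109684429359 320.23213026436963 206.44316447972867 -0.06381750792822741 [[ 0.443  0.862  0.249  0.218]
 [ 0.897 -0.424 -0.126  0.617]
 [-0.003  0.279 -0.96   0.383]
 [ 0.     0.     0.     1.   ]]
```

View pics/scene0.png

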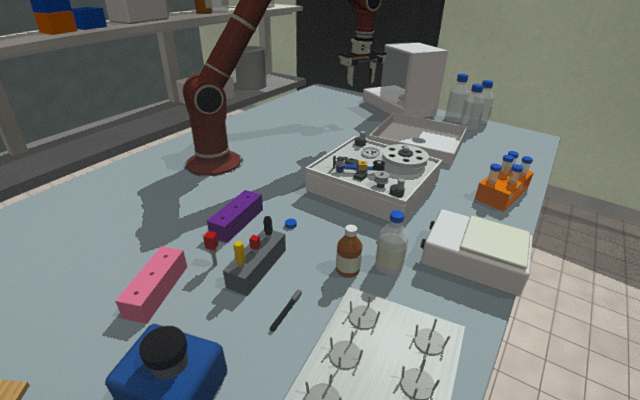

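View pics/top0.png

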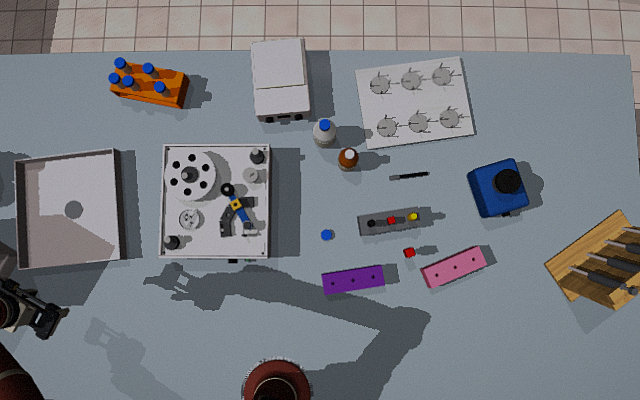

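View pics/wrist0.png

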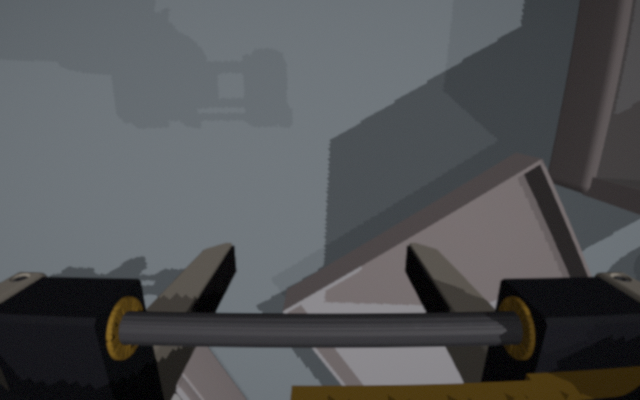

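```bash
python3 - <<'E'
from h import *
c=dict(np.load('top0.npz'))
im=c['color']
cv2.imwrite('pics/t_sh.png',cv2.resize(im[140:265,155:280],None,fx=6,fy=4.8 if 0 else 6,interpolation=cv2.INTER_CUBIC)[:, :][:600])
cv2.imwrite('pics/t_st.png',cv2.resize(im[190:300,310:500],None,fx=4,fy=4,interpolation=cv2.INTER_CUBIC))
s=dict(np.load('scene0.npz'))
cv2.imwrite('pics/s_st.png',cv2.resize(s['color'][180:330,110:310],None,fx=4,fy=4,interpolation=cv2.INTER_CUBIC))
hsv=cv2.cvtColor(im,cv2.COLOR_BGR2HSV)
m=(((hsv[...,0]<8)|(hsv[...,0]>172))&(hsv[...,1]>150)&(hsv[...,2]>90)).astype(np.uint8)
n,l,st,ce=cv2.connectedComponentsWithStats(m)
for i in range(1,n):
    if st[i,4]>15: print(st[i],ce[i],pt(c,*ce[i]))
E
```

```text
[388 216   7   8  44] [391.06818182 219.54545455] [ 0.51951301 -0.33274981  0.10014939]
[405 248  10  10  69] [409.69565217 252.2173913 ] [ 0.42637257 -0.38601705  0.09614633]
[244 370  18  30 209] [250.70334928 384.51196172] [0.02855376 0.07516897 0.02036558]
```

View pics/t_sh.png

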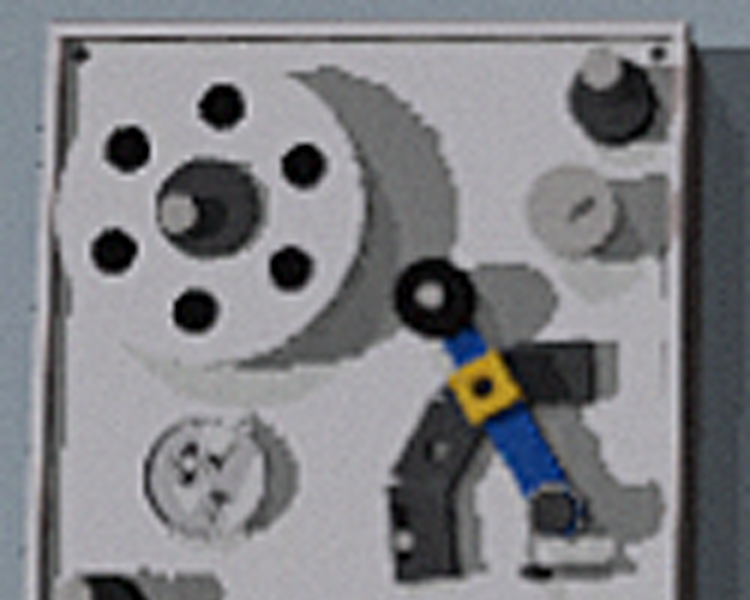

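View pics/t_st.png

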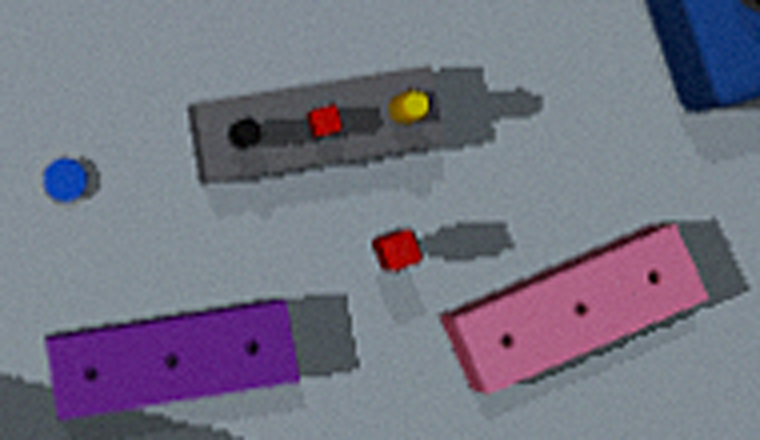

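View pics/s_st.png

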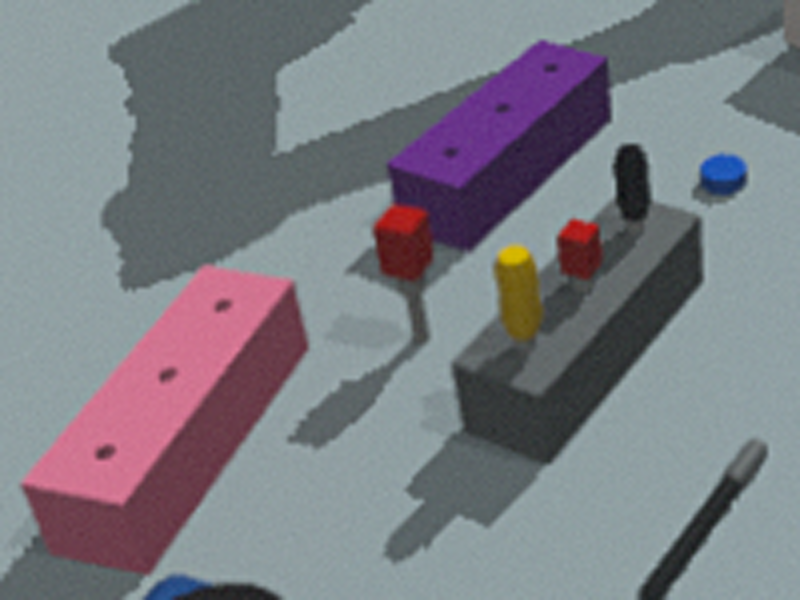

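```bash
python3 - <<'E'
from h import *
c=dict(np.load('top0.npz'))
def z(u,v): return 155+(u+.5)/6-.5,140+(v+.5)/6-.5
f=lambda n,u,v,h: print(n,np.round(onz(c,*z(u,v),h),4), np.round(pt(c,*z(u,v)),3))
f('boss',484,387,.12);f('pivot',553,510,.12);f('hole',440,447,.097);f('wheel',430,294,.125);f('crank',178,212,.142);f('bear',603,70,.135);f('bear2',95,590,.135);f('motor',582,205,.1)
b=onz(c,*z(484,387),.12);p=onz(c,*z(553,510),.12);h=onz(c,*z(440,447),.097)
a=lambda q:np.arctan2(*(q-p)[1::-1])
print(np.linalg.norm(b-p),np.hypot(*(h-p)[:2]),a(b),a(h)-a(b))
q=lambda n,u,v,h:print(n,np.round(onz(c,310+u/4,190+v/4,h),4))
q('blk',245,132,.115);q('pin',325,121,.097);q('yel',413,103,.122);q('decoy',400,245,.1)
for n,u,v,h in [('bottA',324,126,.16),('bottB',349,154,.13),('cap',327,235,.014)]: print(n,np.round(onz(c,u,v,h),3))
E
```

```text
boss [0.5592 0.1141 0.12  ] [0.562 0.119 0.095]
pivot [0.501  0.0796 0.12  ] [0.5   0.077 0.137]
hole [0.5321 0.1394 0.097 ] [0.533 0.142 0.087]
wheel [0.6031 0.1402 0.125 ] [0.603 0.139 0.13 ]
crank [0.6394 0.2581 0.142 ] [0.64  0.258 0.141]
bear [0.7099 0.0584 0.135 ] [0.711 0.059 0.132]
bear2 [0.4607 0.2928 0.135 ] [0.461 0.293 0.133]
motor [0.6505 0.0727 0.1   ] [0.646 0.069 0.125]
0.06773605059601145 0.06745035915040784 0.5344669675954566 0.5569098406044138
blk [ 0.5084 -0.2741  0.115 ]
pin [ 0.5177 -0.3337  0.097 ]
yel [ 0.5293 -0.3923  0.122 ]
decoy [ 0.4292 -0.3862  0.1   ]
bottA [ 0.778 -0.138  0.16 ]
bottB [ 0.704 -0.21   0.13 ]
cap [ 0.476 -0.149  0.014]
```

```bash
cat >> h.py <<'E'
def rows(target,yaw,n,vertical=True):
    "rows from measured pose to target (m), yaw deg; also levels nothing"
    s=env.sense();p=np.array(s['tool_pos']);y0=s['ee_rot'][2]
    d=(np.array(target)-p)/n; dy=((yaw-y0+180)%360-180)/n
    out=[];y=y0
    for i in range(n):
        a=np.radians(y);X=np.array([np.cos(a),np.sin(a),0]);Z=np.array([-np.sin(a),np.cos(a),0])
        r=[d@X/.5,-d[2]/.5,d@Z/.5,-dy/180]
        out.append([round(float(v),4) for v in r]);y+=dy
    print('from',np.round(p,4),np.round(s['ee_rot'],2),'F',np.round(s['force'],2),'t',round(s['t'],2))
    for r in out: print(r)
E
python3 - <<'E'
from h import *
rows([.5585,.048,.25],10,13)
E
```

```text
from [0.2876 0.5823 0.2348] [-90.     0.11  63.72] F [-0.5   0.61  0.48] t 0.15
[-0.0552, -0.0023, -0.0738, 0.023]
[-0.0498, -0.0023, -0.0776, 0.023]
[-0.0441, -0.0023, -0.0809, 0.023]
[-0.0381, -0.0023, -0.0839, 0.023]
[-0.032, -0.0023, -0.0864, 0.023]
[-0.0257, -0.0023, -0.0885, 0.023]
[-0.0192, -0.0023, -0.0901, 0.023]
[-0.0127, -0.0023, -0.0913, 0.023]
[-0.0061, -0.0023, -0.092, 0.023]
[0.0006, -0.0023, -0.0922, 0.023]
[0.0072, -0.0023, -0.0919, 0.023]
[0.0138, -0.0023, -0.0911, 0.023]
[0.0203, -0.0023, -0.0899, 0.023]
```

Call:
step_arm(
  series=[
    [-0.055, -0.002, -0.074, 0.023],
    [-0.05, -0.002, -0.078, 0.023],
    [-0.044, -0.002, -0.081, 0.023],
    [-0.038, -0.002, -0.084, 0.023],
    [-0.032, -0.002, -0.086, 0.023],
    [-0.026, -0.002, -0.088, 0.023],
    [-0.019, -0.002, -0.09, 0.023],
    [-0.013, -0.002, -0.091, 0.023],
  ],
  hand=0.7,
)

```text
t: 1.15
tool_pos: [0.4545, 0.2527, 0.2436]
ee_rot: [-90.0, 0.0, 30.5]
force: [-0.2, 0.6, -0.0]
gripper_width: 0.065
```

Call:
step_arm(
  series=[
    [-0.006, -0.002, -0.092, 0.023],
    [0.001, -0.002, -0.092, 0.023],
    [0.007, -0.002, -0.092, 0.023],
    [0.014, -0.002, -0.091, 0.023],
    [0.02, -0.002, -0.09, 0.023],
    [0, 0, 0, 0],
    [0, 0, 0, 0],
  ],
)

```text
t: 2.02
tool_pos: [0.5576, 0.0495, 0.2482]
ee_rot: [-89.9, 0.1, 10.0]
force: [0.3, 0.7, 1.3]
gripper_width: 0.0648
```

```bash
python3 - <<'E'
from h import *
s=env.sense();print(s['tool_pos'],s['ee_rot'],s['force'],s['joints'])
c=env.capture('wrist');np.savez('w1.npz',**c);cv2.imwrite('pics/w1.png',c['color'])
E
```

```text
[0.55760029 0.04953072 0.24823035] [-8.99301572e+01  6.26000319e-02  9.96091122e+00] [0.33148845 0.73676322 1.25287146] [-18.4678464   27.1075574   17.07134577  96.16639005  -9.13273465
  58.15891539  11.63913407]
```

View pics/w1.png

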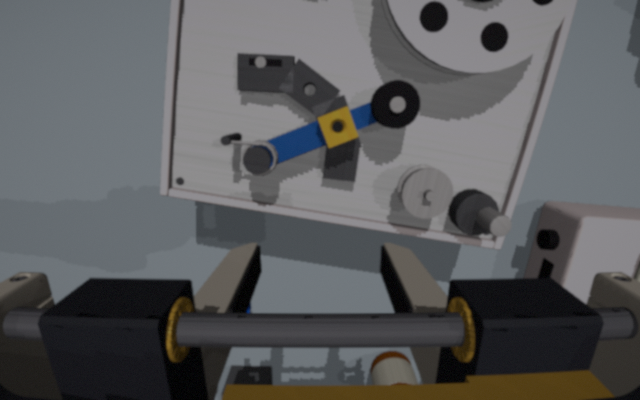

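```bash
python3 - <<'E'
from h import *
c=dict(np.load('w1.npz'));im=c['color']
cv2.imwrite('pics/w1z.png',cv2.resize(im[45:180,220:400],None,fx=4.4,fy=4.4,interpolation=cv2.INTER_CUBIC))
g=cv2.cvtColor(im,cv2.COLOR_BGR2HSV)
m=((g[...,0]>15)&(g[...,0]<32)&(g[...,1]>120)&(g[...,2]>80)).astype(np.uint8);m[200:]=0
cs,_=cv2.findContours(m,cv2.RETR_EXTERNAL,cv2.CHAIN_APPROX_NONE);k=max(cs,key=cv2.contourArea)
print(cv2.minAreaRect(k),cv2.contourArea(k))
E
```

```text
((337.15936279296875, 126.94263458251953), (34.2483024597168, 32.027809143066406), 70.20112609863281) 1005.5
```

View pics/w1z.png

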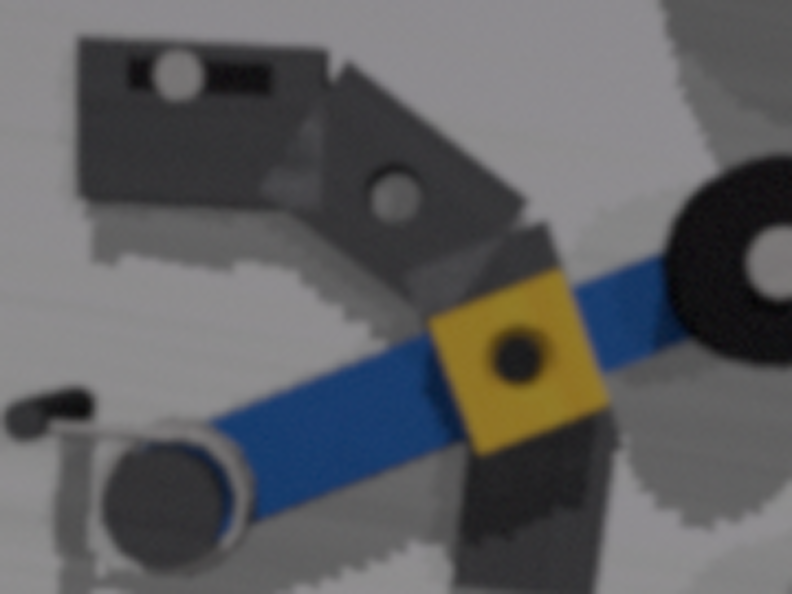

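```bash
python3 - <<'E'
from h import *
c=dict(np.load('w1.npz'))
z=lambda u,v:(220+(u+.5)/4.4-.5,45+(v+.5)/4.4-.5)
b=onz(c,*z(518,358),.12);h=onz(c,*z(395,194),.097);w=onz(c,*z(778,262),.125)
for zz in(.12,.13,.137):
  p=onz(c,*z(163,505),zz);print('piv',p,np.hypot(*(b-p)[:2]),np.hypot(*(w-p)[:2]),np.hypot(*(h-p)[:2]))
print(b,h,w,pt(c,*z(163,505)),pt(c,*z(500,400)),pt(c,*z(430,190)))
u=(w-b)[:2];u/=np.hypot(*u);p=b[:2]-.07*u;print('piv from boss-wheel',p,np.hypot(*(h[:2]-p)))
for P in (p,b[:2]+.07*(onz(c,*z(163,505),.13)-b)[:2]/np.hypot(*(onz(c,*z(163,505),.13)-b)[:2])):
  a=lambda q:np.arctan2(q[1]-P[1],q[0]-P[0]);print(P,a(b),a(h),a(h)-a(b))
E
```

```text
piv [0.49846436 0.07815839 0.12      ] 0.07217693386952184 0.12133770324073065 0.0721463526973667
piv [0.50012342 0.07989704 0.13      ] 0.06985065549980497 0.11901705298321481 0.06984383006679513
piv [0.50128476 0.08111409 0.137     ] 0.0682254334810204 0.11739457427078442 0.06823619544100956
[0.55964213 0.11645708 0.12      ] [0.53154356 0.1422744  0.097     ] [0.60200029 0.14142882 0.125     ] [0.50068583 0.08048643 0.13338995] [0.55783064 0.10828823 0.11876022] [0.53811857 0.14419237 0.09681394]
piv from boss-wheel [0.49934109 0.08090733] 0.06930307142802959
[0.49934109 0.08090733] 0.5326912424383412 1.087543983025199 0.5548527405868577
[0.49999616 0.07981887] 0.5508398240290976 1.1030628557050122 0.5522230316759146
```

```bash
python3 - <<'E'
from h import *
rows([.5315,-.405,.22],10,9)
E
```

```text
from [0.5574 0.0503 0.2483] [-8.992e+01  6.000e-02  1.004e+01] F [ 0.73  0.89 -0.22] t 2.08
[-0.0233, 0.0063, -0.0986, 0.0]
[-0.0233, 0.0063, -0.0986, 0.0]
[-0.0233, 0.0063, -0.0986, 0.0]
[-0.0233, 0.0063, -0.0986, 0.0]
[-0.0233, 0.0063, -0.0986, 0.0]
[-0.0233, 0.0063, -0.0986, 0.0]
[-0.0233, 0.0063, -0.0986, 0.0]
[-0.0233, 0.0063, -0.0986, 0.0]
[-0.0233, 0.0063, -0.0986, 0.0]
```

Call:
step_arm(
  series=[
    [-0.026, 0.007, -0.111, 0],
    [-0.026, 0.007, -0.111, 0],
    [-0.026, 0.007, -0.111, 0],
    [-0.026, 0.007, -0.111, 0],
    [-0.026, 0.007, -0.111, 0],
    [-0.026, 0.007, -0.111, 0],
    [-0.026, 0.007, -0.111, 0],
    [-0.026, 0.007, -0.111, 0],
  ],
)

```text
t: 3.08
tool_pos: [0.5332, -0.406, 0.2204]
ee_rot: [-89.9, -0.1, 10.1]
force: [1.2, -0.7, 0.0]
gripper_width: 0.0655
```

Call:
step_arm(
  series=[
    [0, 0, 0, 0],
    [0, 0, 0, 0],
  ],
)

```text
t: 3.32
tool_pos: [0.5331, -0.4044, 0.2202]
ee_rot: [-89.9, -0.0, 10.0]
force: [0.9, 0.4, -0.2]
gripper_width: 0.0648
```

```bash
python3 - <<'E'
from h import *
s=env.sense();print(s['tool_pos'],s['ee_rot'],s['force'],s['joints'])
c=env.capture('wrist');np.savez('w2.npz',**c);cv2.imwrite('pics/w2.png',c['color'])
im=c['color'];hsv=cv2.cvtColor(im,cv2.COLOR_BGR2HSV)
m=(((hsv[...,0]<8)|(hsv[...,0]>172))&(hsv[...,1]>150)&(hsv[...,2]>60)).astype(np.uint8)
cs,_=cv2.findContours(m,cv2.RETR_EXTERNAL,cv2.CHAIN_APPROX_NONE)
for k in cs:
  if cv2.contourArea(k)>100: print(cv2.minAreaRect(k),cv2.contourArea(k),cv2.boundingRect(k))
E
```

```text
[ 0.53305005 -0.40444722  0.22016982] [-8.98622541e+01 -3.90670094e-02  1.00413446e+01] [ 0.92082049  0.42124276 -0.24636418] [ 25.98190791  38.66729618  17.38389185  79.48431849 -12.14649087
  63.74754522  55.21304582]
((203.96156311035156, 160.3076934814453), (29.613536834716797, 37.45817947387695), 78.69007110595703) 827.0 (184, 143, 37, 35)
((320.07354736328125, 116.95588684082031), (25.2331485748291, 23.775915145874023), 85.60128784179688) 542.0 (308, 104, 25, 27)
```

View pics/w2.png

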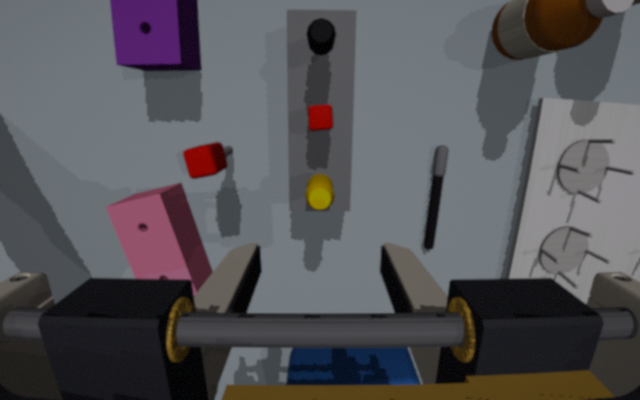

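```bash
python3 - <<'E'
from h import *
c=dict(np.load('w2.npz'));im=c['color']
cv2.imwrite('pics/w2z.png',cv2.resize(im[90:145,290:350],None,fx=10,fy=10,interpolation=cv2.INTER_CUBIC))
print(onz(c,320.07,116.96,.097),pt(c,320,112),onz(c,320,116,.097))
T=c['T'];print(T[:3,3])
# stand edge direction
g=lambda u,v:onz(c,u,v,.055)
print(g(288,10),g(289,205),g(355,10),g(351,208))
E
```

```text
[ 0.52017565 -0.332665    0.097     ] [ 0.51945584 -0.32892206  0.09641191] [ 0.51999204 -0.33194604  0.097     ]
[ 0.51951217 -0.32790724  0.36892839]
[ 0.47761971 -0.24982316  0.055     ] [ 0.50490427 -0.42103912  0.055     ] [ 0.53402553 -0.23980743  0.055     ] [ 0.56530133 -0.41343614  0.055     ]
```

View pics/w2z.png

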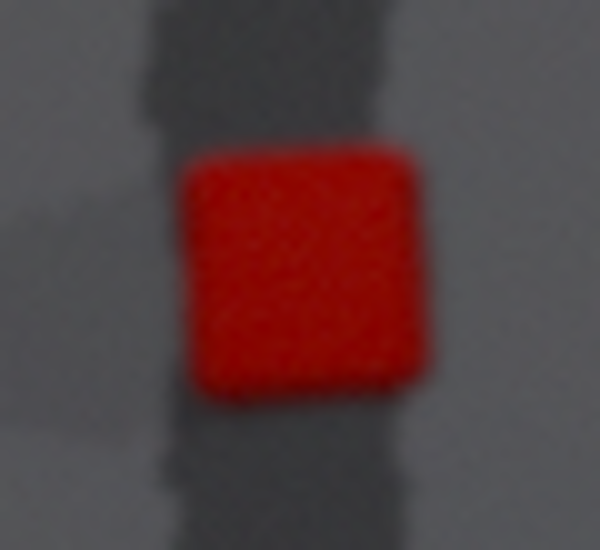

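```bash
python3 - <<'E'
from h import *
rows([.520,-.3325,.2202],13.7,2)
E
```

```text
from [ 0.5335 -0.4037  0.2204] [-8.987e+01 -6.000e-02  1.012e+01] F [-0.44  0.16  0.23] t 3.38
[-0.0008, 0.0002, 0.0725, -0.0099]
[0.0015, 0.0002, 0.0725, -0.0099]
```

Call:
step_arm(
  series=[
    [-0.001, 0, 0.072, -0.01],
    [0.0015, 0, 0.072, -0.01],
    [0, 0.07, 0, 0],
    [0, 0.07, 0, 0],
    [0, 0.03, 0, 0],
    [0, 0, 0, 0],
    [0, 0, 0, 0],
  ],
)

```text
t: 4.25
tool_pos: [0.5197, -0.3362, 0.1371]
ee_rot: [-90.1, -0.1, 13.5]
force: [0.2, -0.2, -0.4]
gripper_width: 0.065
```

```bash
python3 - <<'E'
from h import *
rows([.520,-.3325,.087],13.7,3)
c=env.capture('wrist');cv2.imwrite('pics/w3.png',c['color'])
E
```

```text
from [ 0.5197 -0.3362  0.1371] [-90.11  -0.11  13.53] F [ 0.16 -0.16 -0.44] t 4.25
[0.0008, 0.0334, 0.0024, -0.0003]
[0.0008, 0.0334, 0.0024, -0.0003]
[0.0008, 0.0334, 0.0024, -0.0003]
```

View pics/w3.png

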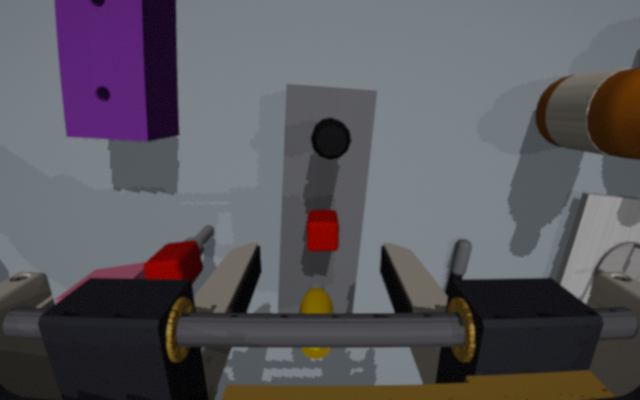

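Call:
step_arm(
  series=[
    [0.001, 0.033, 0.003, 0],
    [0.001, 0.033, 0.003, 0],
    [0, 0.033, 0.002, 0],
    [0, 0, 0, 0],
  ],
)

```text
t: 4.8
tool_pos: [0.5175, -0.3308, 0.0839]
ee_rot: [-89.8, 0.2, 13.5]
force: [0.0, -0.2, 0.1]
gripper_width: 0.0653
```

```bash
python3 - <<'E'
from h import *
rows([.520,-.3325,.087],13.7,1)
c=env.capture('wrist');cv2.imwrite('pics/w4.png',c['color'])
E
```

```text
from [ 0.5175 -0.3308  0.0839] [-89.81   0.18  13.5 ] F [ 0.02 -0.16  0.05] t 4.8
[0.0041, -0.0063, -0.0045, -0.0011]
```

View pics/w4.png

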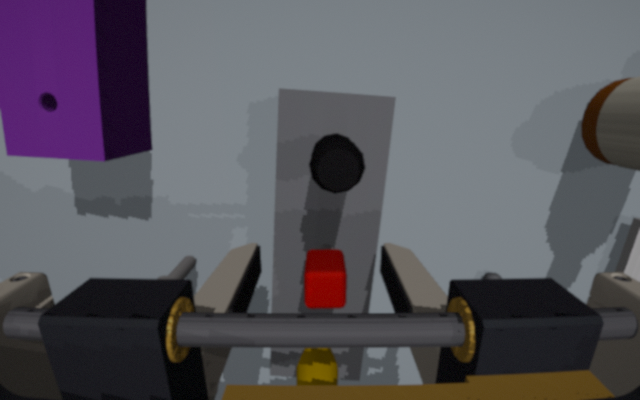

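Call:
step_arm(
  series=[
    [0.004, -0.006, -0.003, 0],
    [0, 0, 0, 0],
    [0, 0, 0, 0],
  ],
)

```text
t: 5.22
tool_pos: [0.5213, -0.333, 0.0897]
ee_rot: [-90.0, -0.0, 13.5]
force: [-0.6, -0.2, 0.1]
gripper_width: 0.0652
```

```bash
python3 - <<'E'
from h import *
rows([.520,-.3325,.087],13.7,1)
E
```

```text
from [ 0.5213 -0.333   0.0897] [-9.004e+01 -4.000e-02  1.350e+01] F [-0.62 -0.24  0.07] t 5.22
[-0.0023, 0.0054, 0.0016, -0.0011]
```

Call:
step_arm(
  series=[
    [-0.001, 0.003, 0, 0],
    [0, 0, 0, 0],
  ],
)

```text
t: 5.48
tool_pos: [0.5203, -0.3329, 0.0875]
ee_rot: [-90.0, 0.0, 13.5]
force: [1.0, -0.3, -0.2]
gripper_width: 0.0652
```

Call:
step_arm(
  series=[
    [0, 0, 0, 0],
    [0, 0, 0, 0],
    [0, 0, 0, 0],
    [0, 0, 0, 0],
    [0, 0, 0, 0],
  ],
  hand=0,
)

```text
t: 6.1
tool_pos: [0.5205, -0.333, 0.0877]
ee_rot: [-90.0, 0.0, 13.5]
force: [-0.1, 0.5, -0.4]
gripper_width: 0.0198
```

```bash
python3 - <<'E'
from h import *
rows([.520,-.3325,.087],13.7,1)
E
```

```text
from [ 0.5205 -0.333   0.0877] [-90.    0.   13.5] F [-0.08  0.54 -0.42] t 6.1
[-0.0008, 0.0013, 0.0011, -0.0011]
```

Call:
step_arm(
  series=[
    [0, -0.04, 0, 0],
    [0, -0.07, 0, 0],
    [0, -0.08, 0, 0],
    [0, -0.08, 0, 0],
    [0, -0.06, 0, 0],
    [0, 0, 0, 0],
    [0, 0, 0, 0],
  ],
)

```text
t: 6.98
tool_pos: [0.5199, -0.3323, 0.2513]
ee_rot: [-89.9, 0.1, 13.5]
force: [-0.0, 1.0, -1.4]
gripper_width: 0.0199
```

```bash
python3 - <<'E'
from h import *
s=env.sense();print(s['gripper_width'],s['force'])
rows([.5596,.1164,.25],13.7,8)
c=env.capture('wrist');cv2.imwrite('pics/w5.png',c['color']);c=env.capture('scene');cv2.imwrite('pics/s5.png',c['color'])
E
```

```text
0.0198824252487419 [-0.01365822  0.98406062 -1.37001077]
from [ 0.5199 -0.3323  0.2513] [-89.89   0.1   13.5 ] F [-0.01  0.98 -1.37] t 6.97
[0.0358, 0.0003, 0.1068, -0.0001]
[0.0359, 0.0003, 0.1067, -0.0001]
[0.0359, 0.0003, 0.1067, -0.0001]
[0.036, 0.0003, 0.1067, -0.0001]
[0.036, 0.0003, 0.1067, -0.0001]
[0.0361, 0.0003, 0.1067, -0.0001]
[0.0361, 0.0003, 0.1067, -0.0001]
[0.0362, 0.0003, 0.1066, -0.0001]
```

View pics/w5.png

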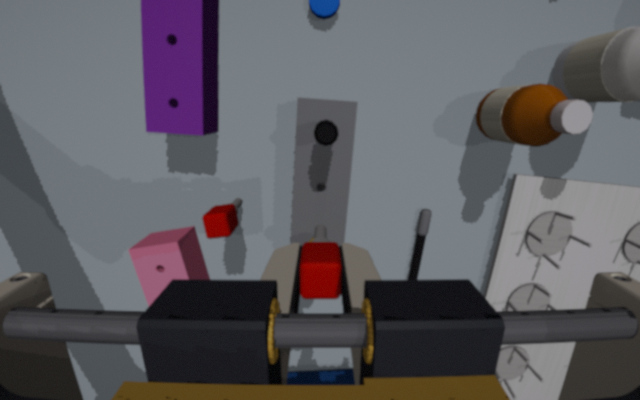

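View pics/s5.png

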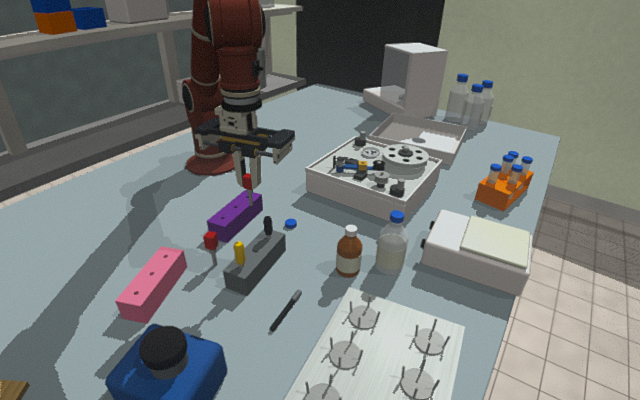

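```bash
python3 - <<'E'
from h import *
rows([.5596,.1164,.22],-35,9)
E
```

```text
from [ 0.5198 -0.3322  0.2508] [-89.85   0.15  13.5 ] F [-0.02 -0.05 -2.  ] t 7.08
[0.0319, 0.0068, 0.0949, 0.0299]
[0.0228, 0.0068, 0.0975, 0.0299]
[0.0136, 0.0068, 0.0992, 0.0299]
[0.0042, 0.0068, 0.1, 0.0299]
[-0.0052, 0.0068, 0.1, 0.0299]
[-0.0146, 0.0068, 0.099, 0.0299]
[-0.0238, 0.0068, 0.0972, 0.0299]
[-0.0328, 0.0068, 0.0946, 0.0299]
[-0.0416, 0.0068, 0.091, 0.0299]
```

Call:
step_arm(
  series=[
    [0.032, 0.007, 0.095, 0.03],
    [0.023, 0.007, 0.0975, 0.03],
    [0.0136, 0.007, 0.099, 0.03],
    [0.004, 0.007, 0.1, 0.03],
    [-0.005, 0.007, 0.1, 0.03],
    [-0.0146, 0.007, 0.099, 0.03],
    [-0.024, 0.007, 0.097, 0.03],
    [-0.033, 0.007, 0.0945, 0.03],
  ],
)

```text
t: 8.07
tool_pos: [0.5555, 0.0674, 0.2233]
ee_rot: [-90.1, 0.1, -29.9]
force: [0.3, -0.4, 0.1]
gripper_width: 0.0197
```

Call:
step_arm(
  series=[
    [-0.0415, 0.007, 0.091, 0.03],
    [0, 0, 0, 0],
    [0, 0, 0, 0],
    [0, 0, 0, 0],
  ],
)

```text
t: 8.57
tool_pos: [0.5606, 0.1135, 0.221]
ee_rot: [-90.1, -0.0, -35.3]
force: [-0.1, 0.6, -0.1]
gripper_width: 0.0198
```

```bash
python3 - <<'E'
from h import *
s=env.sense();print(s['gripper_width'],s['force'],s['wrist_torque'])
rows([.5596,.1164,.192],-35,2)
c=env.capture('wrist');cv2.imwrite('pics/w6.png',c['color']);np.savez('w6.npz',**c)
E
```

```text
0.01975317554920935 [-0.06004851  0.63744101 -0.06078369] [-0.04826876  0.09251975 -0.03029195]
from [0.5606 0.1135 0.221 ] [-9.007e+01 -2.000e-02 -3.528e+01] F [-0.06  0.64 -0.06] t 8.57
[-0.0025, 0.029, 0.0018, -0.0008]
[-0.0025, 0.029, 0.0018, -0.0008]
```

View pics/w6.png

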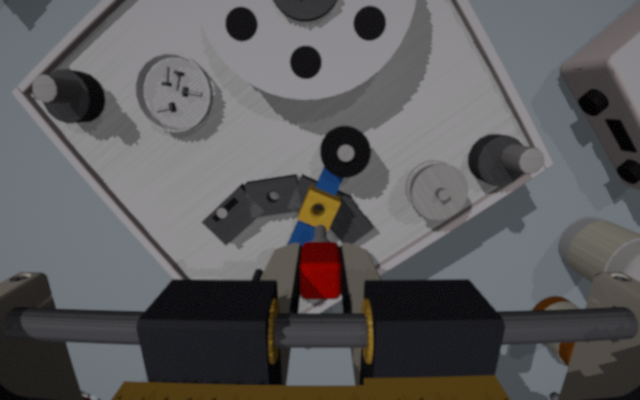

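```bash
python3 - <<'E'
from h import *
c=dict(np.load('w6.npz'))
cv2.imwrite('pics/w6z.png',cv2.resize(c['color'][165:305,240:400],None,fx=4.2,fy=4.2,interpolation=cv2.INTER_CUBIC))
print(onz(c,319,209,.12),onz(c,273,196,.097))
print(onz(c,320.5,228,.221-.0657))
E
```

```text
[0.56139944 0.11665013 0.12      ] [0.53222004 0.14283717 0.097     ]
[0.56065955 0.11362076 0.1553    ]
```

View pics/w6z.png

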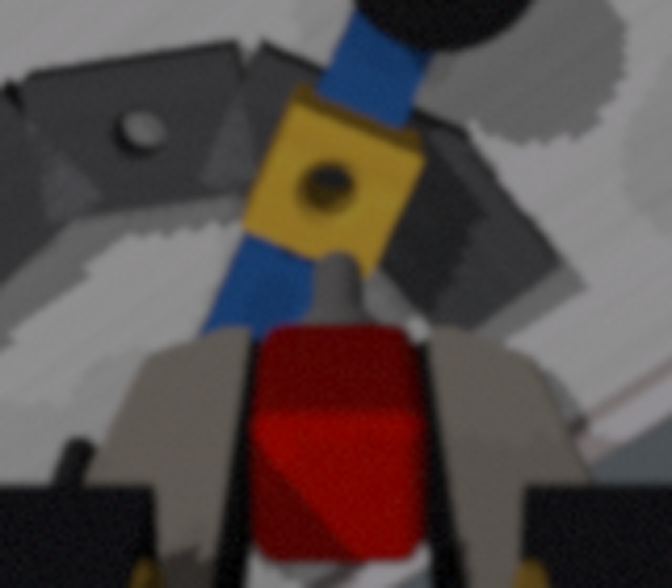

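```bash
python3 - <<'E'
from h import *
c=dict(np.load('w6.npz'))
print(onz(c,317.6,209.5,.12))
rows([.5602,.1165,.194],-35.2,3)
E
```

```text
[0.56026976 0.11694893 0.12      ]
from [0.5607 0.1136 0.2211] [-9.004e+01 -2.000e-02 -3.528e+01] F [ 0.7  -0.67 -1.88] t 8.62
[-0.0014, 0.0181, 0.0014, -0.0001]
[-0.0014, 0.0181, 0.0014, -0.0001]
[-0.0014, 0.0181, 0.0014, -0.0001]
```

Call:
step_arm(
  series=[
    [-0.0015, 0.018, 0.0015, 0],
    [-0.0015, 0.018, 0.0015, 0],
    [-0.0015, 0.018, 0.0015, 0],
    [0, 0, 0, 0],
    [0, 0, 0, 0],
  ],
)

```text
t: 9.25
tool_pos: [0.5603, 0.1187, 0.1942]
ee_rot: [-90.0, -0.0, -35.1]
force: [-0.1, 0.2, 0.2]
gripper_width: 0.0197
```

```bash
python3 - <<'E'
from h import *
rows([.5602,.1168,.192],-35.2,1)
c=env.capture('wrist');cv2.imwrite('pics/w7z.png',cv2.resize(c['color'][165:305,240:400],None,fx=4.2,fy=4.2,interpolation=cv2.INTER_CUBIC))
E
```

```text
from [0.5603 0.1187 0.1942] [-9.000e+01 -2.000e-02 -3.511e+01] F [-0.13  0.17  0.22] t 9.25
[0.002, 0.0043, -0.0032, 0.0005]
```

View pics/w7z.png

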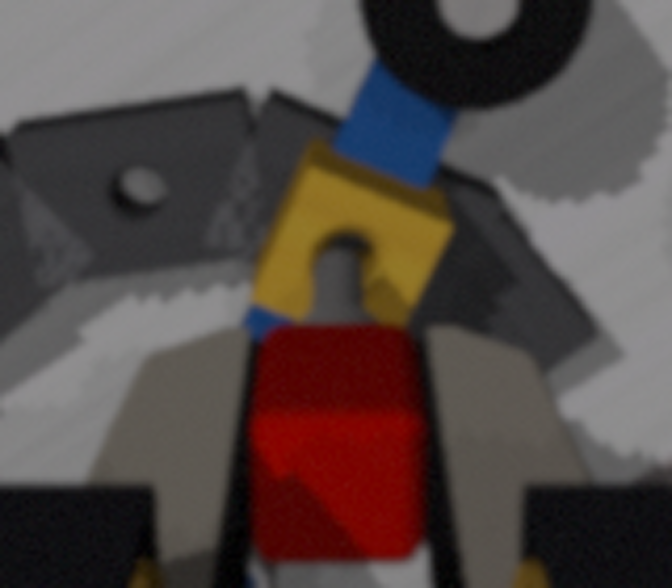

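Call:
step_arm(
  series=[
    [0.0015, 0.004, -0.003, 0],
    [0, 0.006, 0, 0],
    [0, 0.006, 0, 0],
    [0, 0, 0, 0],
  ],
)

```text
t: 9.8
tool_pos: [0.5597, 0.1171, 0.1858]
ee_rot: [-90.0, 0.0, -35.1]
force: [0.2, -0.1, -0.6]
gripper_width: 0.02
```

```bash
python3 - <<'E'
from h import *
rows([.5602,.1168,.18],-35.2,1)
c=env.capture('wrist');cv2.imwrite('pics/w8z.png',cv2.resize(c['color'][165:305,240:400],None,fx=4.2,fy=4.2,interpolation=cv2.INTER_CUBIC))
E
```

```text
from [0.5597 0.1171 0.1858] [-9.003e+01  3.000e-02 -3.510e+01] F [ 0.21 -0.14 -0.63] t 9.8
[0.0012, 0.0116, -0.0, 0.0006]
```

View pics/w8z.png

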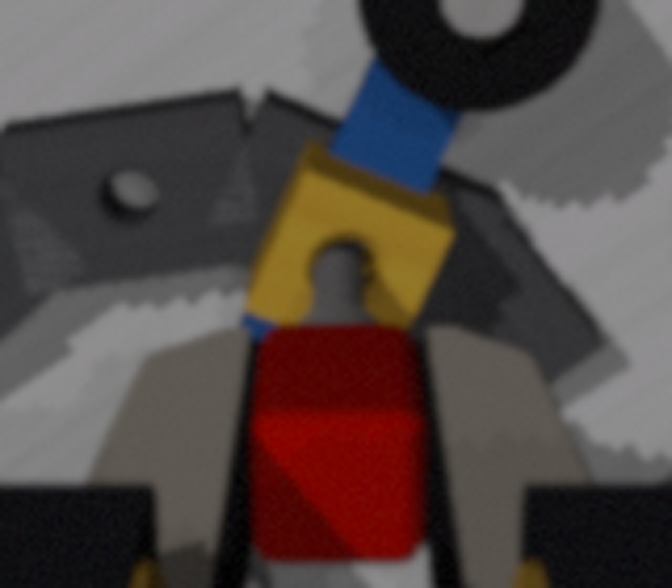

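Tip is in line with the boss hole (crop ~340,255). Descend gently.

Call:
step_arm(
  series=[
    [0.0005, 0.005, 0, 0],
    [0, 0.005, 0, 0],
    [0, 0, 0, 0],
  ],
)

```text
t: 10.22
tool_pos: [0.56, 0.1169, 0.1809]
ee_rot: [-90.0, 0.0, -35.1]
force: [-0.5, -0.6, -0.6]
gripper_width: 0.0199
```

Call:
step_arm(
  series=[
    [0, 0.008, 0, 0],
    [0, 0.008, 0, 0],
    [0, 0.008, 0, 0],
    [0, 0, 0, 0],
    [0, 0, 0, 0],
  ],
)

```text
t: 10.85
tool_pos: [0.5601, 0.1169, 0.1691]
ee_rot: [-90.0, 0.0, -35.1]
force: [0.4, -0.2, -0.4]
gripper_width: 0.0199
```

```bash
python3 - <<'E'
from h import *
for i in range(3):
  s=env.sense();print(s['tool_pos'],s['force'],s['wrist_torque'],s['gripper_width'])
E
```

```text
[0.56008761 0.11693698 0.16913166] [ 0.39371644 -0.22553204 -0.40776903] [-0.08158597  0.12890016 -0.06458019] 0.019925950206435616
[0.56008761 0.11693698 0.16913166] [ 0.39371644 -0.22553204 -0.40776903] [-0.08158597  0.12890016 -0.06458019] 0.019925950206435616
[0.56008761 0.11693698 0.16913166] [ 0.39371644 -0.22553204 -0.40776903] [-0.08158597  0.12890016 -0.06458019] 0.019925950206435616
```

```bash
python3 - <<'E'
from h import *
P=np.array([.4997,.0803]);s=env.sense();p=s['tool_pos'][:2]
th=np.linspace(.5448,1.093,9)[1:]
a=np.radians(s['ee_rot'][2]);X=np.array([np.cos(a),np.sin(a)]);Z=np.array([-np.sin(a),np.cos(a)])
for t in th:
  q=P+.0704*np.array([np.cos(t),np.sin(t)]);d=(q-p)/.5;print(q,[round(d@X,4),0,round(d@Z,4),0]);p=q
E
```

```text
[0.5572688  0.12082151] [np.float64(-0.0091), 0, np.float64(0.0031), 0]
[0.55435913 0.12466822] [np.float64(-0.0092), 0, np.float64(0.0029), 0]
[0.5511929  0.12830668] [np.float64(-0.0094), 0, np.float64(0.0023), 0]
[0.54778496 0.1317198 ] [np.float64(-0.0095), 0, np.float64(0.0017), 0]
[0.54415133 0.13489157] [np.float64(-0.0096), 0, np.float64(0.001), 0]
[0.54030904 0.13780709] [np.float64(-0.0096), 0, np.float64(0.0004), 0]
[0.53627615 0.14045268] [np.float64(-0.0096), 0, np.float64(-0.0003), 0]
[0.53207157 0.14281593] [np.float64(-0.0096), 0, np.float64(-0.001), 0]
```

Call:
step_arm(
  series=[
    [-0.009, 0, 0.003, 0],
    [-0.009, 0, 0.003, 0],
    [-0.0095, 0, 0.0025, 0],
    [-0.0095, 0, 0.0015, 0],
    [0, 0, 0, 0],
    [0, 0, 0, 0],
  ],
)

```text
t: 11.6
tool_pos: [0.5479, 0.1316, 0.1693]
ee_rot: [-90.0, -0.0, -35.1]
force: [0.7, -3.7, -0.5]
gripper_width: 0.0201
```

```bash
python3 - <<'E'
from h import *
s=env.sense();print(s['tool_pos'],s['force'],s['wrist_torque'],s['gripper_width'])
c=env.capture('wrist');cv2.imwrite('pics/w9z.png',cv2.resize(c['color'][145:305,200:400],None,fx=3.8,fy=3.8,interpolation=cv2.INTER_CUBIC))
E
```

```text
[0.54790364 0.13163036 0.16929535] [ 0.68198743 -3.67326314 -0.51136335] [-0.97945927 -0.30883101 -0.00279256] 0.020095431659455383
```

View pics/w9z.png

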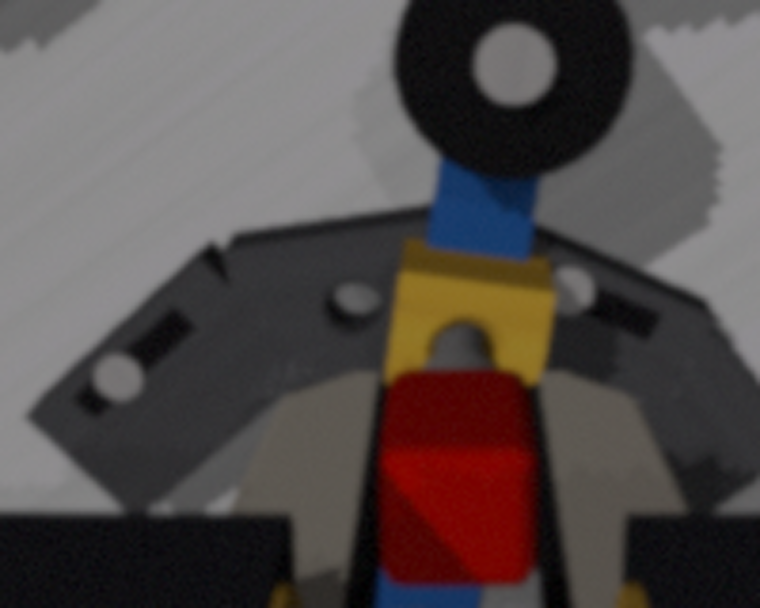

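Call:
step_arm(
  series=[
    [-0.0095, 0, 0.001, 0],
    [-0.0095, 0, 0.0005, 0],
    [-0.0095, 0, -0.0005, 0],
    [-0.0095, 0, -0.001, 0],
    [0, 0, 0, 0],
    [0, 0, 0, 0],
  ],
)

```text
t: 12.4
tool_pos: [0.5323, 0.1426, 0.1692]
ee_rot: [-90.0, -0.0, -35.1]
force: [2.0, -3.7, -0.4]
gripper_width: 0.0195
```

```bash
python3 - <<'E'
from h import *
s=env.sense();print(s['tool_pos'],s['force'],s['wrist_torque'],s['gripper_width'])
rows([.532,.1426,.163],-35.1,1)
E
```

```text
[0.53232403 0.14263834 0.16919556] [ 1.9533849  -3.68814666 -0.35935296] [-1.18776849 -0.39627855  0.05302826] 0.019460221790267993
from [0.5323 0.1426 0.1692] [-89.99  -0.   -35.11] F [ 1.95 -3.69 -0.36] t 12.4
[-0.0005, 0.0124, -0.0004, -0.0]
```

Call:
step_arm(
  series=[
    [0, 0.005, 0, 0],
    [0, 0.005, 0, 0],
    [0, 0, 0, 0],
  ],
)

```text
t: 12.78
tool_pos: [0.5325, 0.1428, 0.164]
ee_rot: [-90.0, -0.0, -35.1]
force: [1.6, -3.6, -0.6]
gripper_width: 0.0196
```

Call:
step_arm(
  series=[
    [0, 0.003, 0, 0],
    [0, 0, 0, 0],
  ],
)

```text
t: 13.02
tool_pos: [0.5324, 0.1428, 0.1625]
ee_rot: [-90.0, 0.0, -35.1]
force: [1.8, -3.1, 0.6]
gripper_width: 0.0197
```

Call:
step_arm(
  series=[
    [0, 0.003, 0, 0],
    [0, 0, 0, 0],
  ],
)

```text
t: 13.28
tool_pos: [0.5323, 0.1427, 0.161]
ee_rot: [-90.0, 0.0, -35.1]
force: [2.7, -3.9, 0.1]
gripper_width: 0.0198
```

Call:
step_arm(
  series=[
    [0, 0.003, 0, 0],
    [0, 0, 0, 0],
  ],
)

```text
t: 13.52
tool_pos: [0.5323, 0.1426, 0.1595]
ee_rot: [-90.0, 0.0, -35.1]
force: [1.9, -3.4, -0.1]
gripper_width: 0.0195
```

Call:
step_arm(
  series=[
    [0, 0.003, 0, 0],
    [0, 0, 0, 0],
  ],
)

```text
t: 13.78
tool_pos: [0.5323, 0.1426, 0.158]
ee_rot: [-90.0, 0.0, -35.1]
force: [2.2, -3.2, 0.6]
gripper_width: 0.02
```

Going into the hole (5 mm below the quadrant's top). Continue to the collar seat (expected TCP z ≈ 0.1527).

Call:
step_arm(
  series=[
    [0, 0.003, 0, 0],
    [0, 0.003, 0, 0],
    [0, 0, 0, 0],
  ],
)

```text
t: 14.15
tool_pos: [0.5322, 0.1426, 0.155]
ee_rot: [-90.0, 0.0, -35.1]
force: [2.9, -3.1, -0.6]
gripper_width: 0.0195
```

Call:
step_arm(
  series=[
    [0, 0.003, 0, 0],
    [0, 0, 0, 0],
  ],
)

```text
t: 14.4
tool_pos: [0.5322, 0.1426, 0.1535]
ee_rot: [-90.0, 0.0, -35.1]
force: [3.5, -3.6, 0.9]
gripper_width: 0.0197
```

Call:
step_arm(
  series=[
    [0, 0.002, 0, 0],
    [0, 0, 0, 0],
  ],
)

```text
t: 14.65
tool_pos: [0.5323, 0.1426, 0.1526]
ee_rot: [-90.0, 0.0, -35.1]
force: [1.4, -2.9, 0.3]
gripper_width: 0.02
```

Call:
step_arm(
  series=[
    [0, 0.002, 0, 0],
    [0, 0, 0, 0],
  ],
)

```text
t: 14.9
tool_pos: [0.533, 0.1423, 0.1525]
ee_rot: [-89.9, -0.1, -35.1]
force: [1.6, -4.2, 5.8]
gripper_width: 0.0199
```

Call:
step_arm(
  series=[
    [0, 0.002, 0, 0],
    [0, 0, 0, 0],
  ],
)

```text
t: 15.15
tool_pos: [0.5332, 0.1422, 0.1524]
ee_rot: [-89.9, -0.1, -35.1]
force: [1.1, -4.1, 10.1]
gripper_width: 0.0199
```

Call:
step_arm(
  series=[
    [0.001, -0.001, 0, 0],
    [0.001, 0, 0, 0],
    [0, 0, 0, 0],
  ],
)

```text
t: 15.52
tool_pos: [0.5333, 0.1421, 0.1524]
ee_rot: [-89.9, 0.0, -35.1]
force: [-0.0, -3.5, 9.0]
gripper_width: 0.0195
```

```bash
python3 - <<'E'
from h import *
s=env.sense();print(s['tool_pos'],s['force'],s['wrist_torque'],s['gripper_width'])
c=env.capture('wrist');cv2.imwrite('pics/w10z.png',cv2.resize(c['color'][145:305,200:400],None,fx=3.8,fy=3.8,interpolation=cv2.INTER_CUBIC))
E
```

```text
[0.53332302 0.14213215 0.15242335] [-0.01000033 -3.49801496  8.99281537] [-0.86670188 -0.02469655 -0.08156412] 0.019542693905122054
```

View pics/w10z.png

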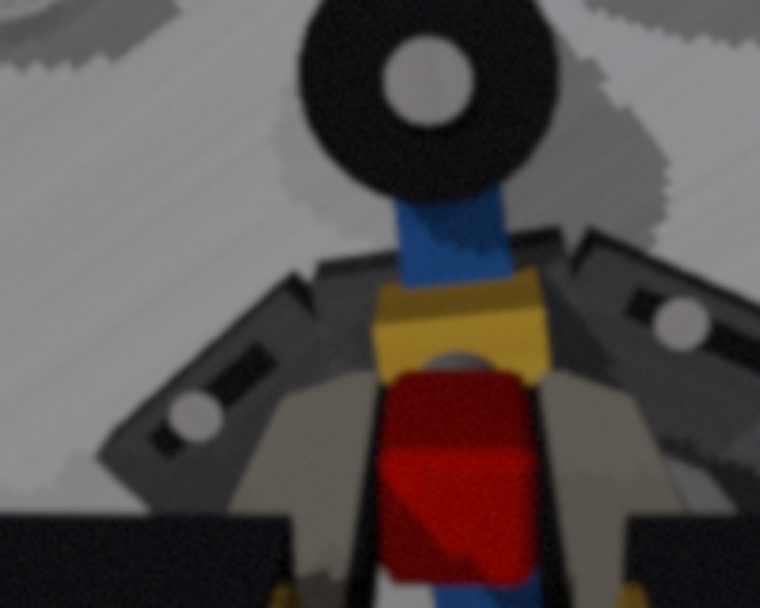

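Call:
step_arm(
  series=[
    [0, -0.002, 0, 0],
    [0.001, 0, 0, 0],
    [0.001, 0, 0, 0],
    [0, 0, 0, 0],
  ],
)

```text
t: 16.08
tool_pos: [0.5335, 0.1421, 0.1525]
ee_rot: [-90.0, 0.1, -35.1]
force: [-0.0, -1.8, 6.7]
gripper_width: 0.0199
```

Call:
step_arm(
  series=[
    [0.001, 0, 0, 0],
    [0.001, 0, 0, 0],
    [0, 0, 0, 0],
  ],
)

```text
t: 16.45
tool_pos: [0.5336, 0.142, 0.1525]
ee_rot: [-90.0, 0.2, -35.1]
force: [-1.0, -2.1, 7.4]
gripper_width: 0.0197
```

Call:
step_arm(
  series=[
    [0, 0, -0.001, 0],
    [0, 0, 0, 0],
  ],
)

```text
t: 16.7
tool_pos: [0.5335, 0.142, 0.1525]
ee_rot: [-90.0, 0.2, -35.1]
force: [0.4, -0.8, 7.3]
gripper_width: 0.0193
```

Call:
step_arm(
  series=[
    [0, 0, 0, 0],
    [0, 0, 0, 0],
    [0, 0, 0, 0],
    [0, 0, 0, 0],
  ],
  hand=0.45,
)

```text
t: 17.2
tool_pos: [0.5341, 0.1407, 0.1518]
ee_rot: [-90.0, 0.1, -35.1]
force: [-0.0, -0.1, 0.4]
gripper_width: 0.0415
```

```bash
python3 - <<'E'
from h import *
s=env.sense();print(s['tool_pos'],s['force'],s['wrist_torque'],s['gripper_width'])
c=env.capture('wrist');cv2.imwrite('pics/w11z.png',cv2.resize(c['color'][145:305,200:400],None,fx=3.8,fy=3.8,interpolation=cv2.INTER_CUBIC))
E
```

```text
[0.53407491 0.1407223  0.15180052] [-0.00216174 -0.08412436  0.40913872] [-0.0626268   0.10962237 -0.0040412 ] 0.04151469677889305
```

View pics/w11z.png

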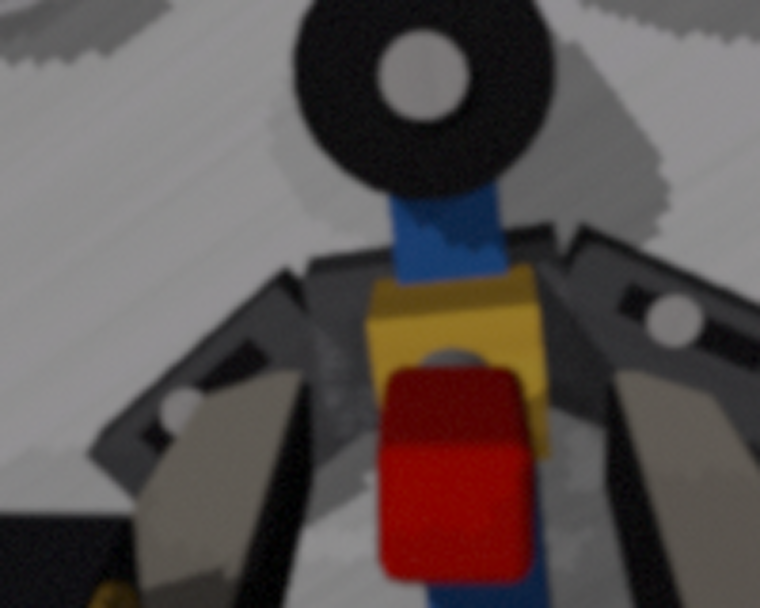

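Call:
step_arm(
  series=[
    [0, -0.02, 0, 0],
    [0, -0.04, 0, 0],
    [0, -0.06, 0, 0],
    [0, -0.08, 0, 0],
    [0, -0.06, -0.05, 0],
    [0, 0, -0.05, 0],
    [0, 0, -0.03, 0],
    [0, 0, 0, 0],
  ],
)

```text
t: 18.25
tool_pos: [0.4966, 0.0866, 0.2824]
ee_rot: [-90.0, 0.0, -35.2]
force: [-0.5, 0.4, 0.9]
gripper_width: 0.0421
```

```bash
python3 - <<'E'
from h import *
s=env.sense();print(s['t'],s['tool_pos'],s['force'])
c=env.capture('wrist');np.savez('w12.npz',**c);cv2.imwrite('pics/w12.png',c['color'])
c=env.capture('scene');cv2.imwrite('pics/s12.png',cv2.resize(c['color'][90:330,100:500],None,fx=2,fy=2))
c=env.capture('top');cv2.imwrite('pics/t12.png',c['color'])
E
```

```text
18.25 [0.49662915 0.08658361 0.28237071] [-0.47800618  0.3587809   0.87893748]
```

View pics/w12.png

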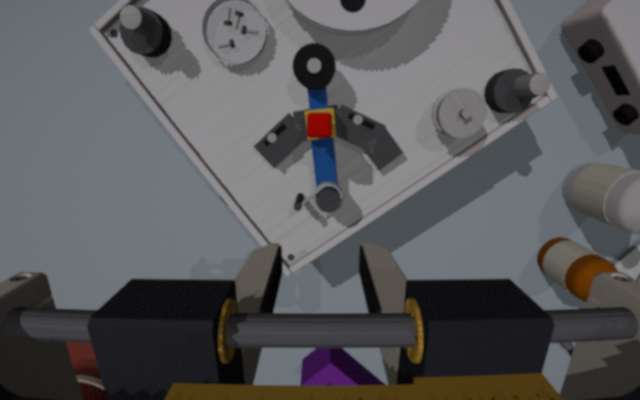

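View pics/s12.png

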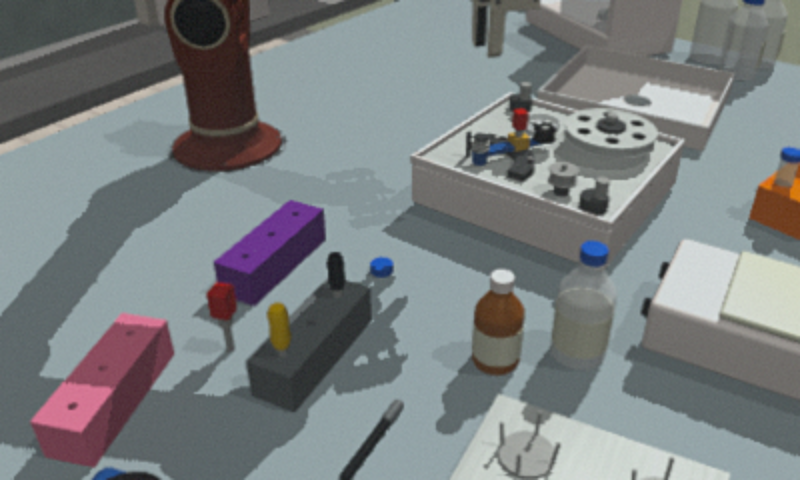

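```bash
python3 - <<'E'
from h import *
c=dict(np.load('w12.npz'))
im=c['color'];hsv=cv2.cvtColor(im,cv2.COLOR_BGR2HSV)
m=(((hsv[...,0]<8)|(hsv[...,0]>172))&(hsv[...,1]>150)&(hsv[...,2]>60));m[200:]=0
ys,xs=np.nonzero(m);print(xs.mean(),ys.mean(),len(xs))
print(np.median([pt(c,x,y) for x,y in zip(xs,ys)],axis=0), 'boss top',pt(c,309,110))
w=onz(c,314,65,.125);print(w,np.arctan2(w[1]-.0803,w[0]-.4997)-.5448)
E
```

```text
318.7895716945996 125.25698324022346 537
[0.53361035 0.1415175  0.16129056] boss top [0.53296774 0.15618396 0.11996118]
[0.55855982 0.18421218 0.125     ] 0.5106203231389996
```

```bash
python3 - <<'E'
from h import *
print(env.finish_job())
E
```

```text
the job is handed in; nothing more can be done
None
```

The tension arm is locked back with the small red-knobbed pin, which is fully home in the quadrant's lock hole. I handed the job in at about 18.4 s of the 67 s allowed, with the gripper open and clear.

- **What I did:** I took the pin from the stand's middle hole and put it down through the brass boss. I then swung the arm anticlockwise about 0.55 rad to the hole I had seen from above. The pin went in on the first try with no noticeable vertical force until the collar met the boss, where I pressed to about 10 N. I eased the spring load onto the pin before opening the jaws.
- **Seating check:** The tool height at the seat was 0.1524 m (0.1527 m expected). After letting go, the top of the knob measured 0.161 m (0.162 m expected).
- **Arm angle check:** The wheel's position gave about 0.51 rad. That is slightly below the 0.55 rad I measured for the hole, which fits the 1 mm play on each side of the pin plus camera error. It stayed back after the jaws opened and the gripper withdrew.
- **Other things:** In the last camera view the drivers, bottles, screw dish, marker, tube cap and the larger look-alike pin look unmoved. I judged that by eye and did not re-measure their positions.

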